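# Pack the fixings tote

## Task

Pack the tote for a job: the blue tag on its rim marks the bay for the long packs, the yellow tag the bay for the short ones. Slide the orange divider fully home towards the yellow-tagged end, lay the dark blue case flat and lengthwise in the blue-tagged bay with the white pack lengthwise and centred on top of it, and set the yellow box flat in the yellow-tagged bay with the red box centred on top. Do not disturb the small brown jar.

Things in the scene. Friction and masses are not known exactly. Their poses are not given: they have to be found in the camera images.
- tote: Open grey carrying tote fixed to the board, outside 148 mm (its x) by 218 mm (its y, the long way) plus a small carrying handle at each end that reaches 19 mm further; inside 140 x 210 mm. Floor 5 mm thick, walls 4 mm thick, rim 40 mm above the board. Origin at the centre of its underside; z up. It stands with its length roughly away from the robot, its y pointing away from the robot and its x to the right; where it stands and its yaw vary.
- divider (a joint): The orange divider that splits the tote into two bays; it slides along the tote's y. Value in m is the divider's position along the tote's y: 0 in the middle, stops at -0.024 and +0.024. It starts near the middle, takes about 2 N to slide and stays where it is left. At a stop the bays are 126 and 78 mm long (along y) and 140 mm wide (along x).
- divider_grip (a point): Grip point of the divider: 46 mm above the tote's underside, in the middle of its orange grip tab, which is 40 mm long along the tote's x, 10 mm thick along the tote's y, and has its top 56 mm above the board. The divider below is a 4 mm thick plate across the whole tote, its top 38.5 mm above the board. Axes as the tote's.
- blue_tag: Blue clip tag with a long white bar, 24 x 38 mm, fixed on the rim of the tote's long wall at -x (its left wall as seen from the robot). It marks the bay that it stands beside; it stands 75 mm from the tote's middle towards one end, and the two tags' places may be swapped. Origin at the middle of the wall's top edge under the tag, 40 mm above the board; axes as the tote's.
- yellow_tag: Yellow clip tag with a short white bar, otherwise as the blue tag, beside the other bay (75 mm from the tote's middle towards the other end).
- bit_case: Dark blue flat case with a large pale label framed by the blue of its lid, 55 mm (x) by 100 mm (y) by 27 mm high, lying loose on the board. Origin at the centre of its underside, z up. 
- white_pack: Plain white, narrow pack, 30 mm (x) by 80 mm (y) by 22 mm high, loose on the board. Origin at the centre of its underside, z up. 
- yellow_box: Yellow square box, 50 x 50 mm by 35 mm high, loose on the board. Origin at the centre of its underside, z up. 
- red_box: Small red square box, 35 x 35 mm by 26 mm high, loose on the board. Origin at the centre of its underside, z up. 
- small_jar: Small brown jar with a white lid, 47 mm across and 44 mm high, standing near the boxes; not part of the job. Origin at the centre of its underside, z up. 
Mind the look-alikes: they are no part of the job. What is meant by the white_pack is not turquoise, and is the larger of those in its own colour.

How it is judged:
By the outcome, as a careful person would: the job done as asked, in the order asked, and still so for the second after the job is handed in, with the robot touching nothing.
It also fails if it takes over 112 s, if anything falls off the work surface, if the arm or the gripper's body presses on something with over 40 N, if the wrist force passes 120 N, or if a joint passes its speed limit or range.

## Robot

A 6-joint arm with a two-finger parallel gripper is mounted at the origin on a cart in front of the work surface, level with it; the furniture and walls round the work are solid. World frame = base frame: x ahead of the robot, y to its left, z up, the work surface at z = 0. Lengths are in m, angles in rad, forces in N, time in s.
With the tool pointing down it reaches from about 0.425 to 0.95 m from the base axis. Payload 3.5 kg.
Tool frame: the origin (TCP) lies midway between the tips of the shut fingers; the grasp point (between the pads) lies 19 mm behind it (ctrl.pinch_z is the distance from the TCP to the grasp point, in m); z points along the fingers, y is the line along which they close (so a half turn about z gives the same grasp; the last joint's range is limited). The gripper opens to 85 mm and grips with 20 to 120 N. Pads are 22 mm wide; open, the fingers measure 114 mm over their backs; the gripper's body (76 mm by 85 mm) begins 54 mm behind the grasp point. The pads swing forward as they close: fully open they stand 13 mm farther back than shut.
Start: joints at [-1.45, 0.286, 1.577, -0, 1.279, -0.15], TCP at [0.181, -0.65, 0.231] pointing down, gripper open.
Joint ranges: [-2.77, 2.77], [-0.9, 2.22], [0.21, 2.48], [-1.53, 4.67], [0.24, 2.81], [-2.84, 2.84]. Speed limits (rad/s): [2.79, 2.79, 3.14, 3.14, 3.14, 3.14].

## Interface

Orientations are given as a unit quaternion [x, y, z, w].
In Python, from plant import get_state, viewer, sign_off, ctrl gives the robot as it stands. The module is installed in compiled form; this text tells all that it offers.
- The arm moves only by the shell command python3 -m handwheel 'ROWS' [FORCE]. ROWS is JSON, a list that holds one entry, the list of rows, each a list of 5 numbers: the finger opening in m, from 0 to 0.0854, then the shift along the tool's x, y, z in m, then the turn about the tool's z in degrees. In form: [[[claw, x, y, z, spin], ...]]. A call has 1 to 12 rows; each row shifts and turns the commanded pose from where the row before left it, along the tool's axes as they then stand; what a row does not reach is not made up. A row lasts 1/12 s, in which the tool goes at most 41.7 mm and 7.16 degrees, less where a joint would pass 70% of its speed; a pose out of reach is approached as far as the arm can. A call is refused whole if a number of a shift passes 0.0417 or a number of a turn 7.16, either way. A call with a gripper value outside its range is refused whole. The fingers move at their own pace and stop on an object; FORCE is the grip in N (left out, the last holds). Time passes only in rows, so rows that do not move let the fingers close. It gives the time, the measured TCP pose, the force, the opening and the grip force at its end, in the units of the state.
- get_state(): the state, without advancing time (a new reading comes with each control period).
- viewer.read_camera(name): name is "scene" or "top"; returns the picture (384x512x3 uint8, blue, green, red); there is no depth.
- viewer.camera_params(name): a dict with "fov_y" (degrees; the focal length in pixels is half the picture's height over the tangent of half this angle, whatever the lens; pixels are square), "cx", "cy" (the principal point, pixels), "xyz" and "attitude" of the camera in the world. Camera axes: x right, y up, looking along -z (the intrinsics and any distortion apply to the point x, -y, -z); pixel columns grow to the right and rows downward; lengths in m; the calibration is good to about 2 mm. A picture is of the moment at which its call begins. camera_params takes no time and is no camera call.
- sign_off(): hands the job in; it is judged then, once.
Trained networks look in the newest picture that a camera, given by its name, has taken for a name from the list of things; names that differ only in an ending like _2 or _b are one class to them, and where a whole thing is asked for, a point or a joint stands for the part that bears it (a point fixed in the world has none). Each returns a list of dicts, best first, with "confidence" (0 to 1); they miss things now and then, are a little off and sometimes report something else, mostly with a low value. They report only what shows in the picture. A call takes as long as a camera call. They do not tell look-alikes from the thing itself.
- viewer.look_for(camera, name): "extent" ([left, top, width, height] as shares, 0 to 1, of the picture: columns of its width, rows of its height, round what is visible of it).
- viewer.outline_of(camera, name): "mask" (384x512 bool, what is visible of it) and "extent" ([left, top, width, height] as shares, 0 to 1, of the picture: columns of its width, rows of its height, round what is visible of it).
- viewer.pinpoint(camera, name): "xy" ([column, row] as shares, 0 to 1, of the picture: columns of its width, rows of its height: a listed point, or the origin of a listed thing).
The state is a dict: "time": time; "qpos": joint angles; "dq": joint speeds; "joint_efforts": joint torques, N m; "eef_pos": TCP position; "tcp_rot": TCP orientation; "contact_force": force on the tool from outside, world axes, zero at the start; "wrist_torque": the same for the moment, N m; "opening": opening from 0.0 (shut) to 1.0 (fully open); "finger_force": force on a finger pad.
Only numpy, scipy, OpenCV 4.12 (cv2) and the standard library are available. Lean on these libraries where they do the work, as an engineer would, in place of code of your own. Each camera call takes 0.05 s, during which the arm holds its last target. There are 200 camera calls.

## Working session

There is one attempt and no reset: what is moved stays moved. The work goes in short steps, Python scripts to look and compute and a shell command to move; the robot and the scene stay as the last step left them, time stands still between calls to the robot, and variables do not carry over. Pictures are saved under pics/ and viewed, at most 14 in all, crops included, and the job is handed in when it is done.

```bash
mkdir -p pics; python3 - <<'E'
from plant import get_state, viewer, ctrl
import cv2
s=get_state(); print(s, ctrl.pinch_z)
for n in("scene","top"):
    cv2.imwrite(f"pics/{n}0.png",viewer.read_camera(n)); print(n,viewer.camera_params(n))
E
```

```text
{'time': 0.0, 'qpos': array([-1.45000634e+00,  2.87174653e-01,  1.57818457e+00, -1.87432486e-05,
        1.27859495e+00, -1.49987403e-01]), 'dq': array([ 1.23290586e-04, -7.10756367e-05,  5.28163844e-04, -1.35638869e-03,
       -2.16830548e-03,  1.32863898e-03]), 'joint_efforts': array([ 1.24646420e-03, -4.05983591e+01, -2.92623800e+01,  1.79643615e-05,
        5.88315219e-03,  7.34153645e-06]), 'eef_pos': array([ 0.18050134, -0.64973389,  0.22993709]), 'tcp_rot': array([ 9.90847886e-01,  1.34978048e-01,  8.26670444e-06, -1.18076339e-03]), 'contact_force': array([ 0.7475553 ,  0.55564746, -1.16740417]), 'wrist_torque': array([ 0.02604321, -0.04590297, -0.02297604]), 'finger_force': 0.0, 'opening': 1.0001630824102372} 0.0187
scene {'fov_y': 48.59594469299156, 'cx': 253.9308370234647, 'cy': 194.59509865276402, 'xyz': array([0.06053837, 0.70981273, 0.94866412]), 'attitude': array([-0.1050624 ,  0.36652693,  0.89178757, -0.24358744])}
top {'fov_y': 50.92781816235166, 'cx': 260.2077484984761, 'cy': 196.90701789619797, 'xyz': array([ 0.38921187, -0.02411686,  1.16365789]), 'attitude': array([ 0.03996721, -0.04025167, -0.69949755,  0.71238023])}
```

View pics/scene0.png

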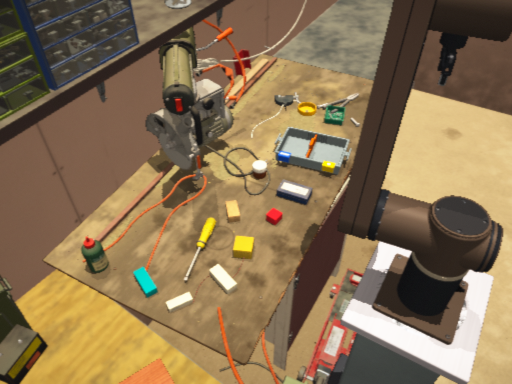

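View pics/top0.png

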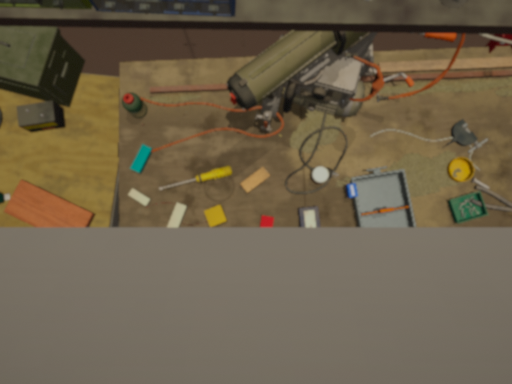

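```bash
cat > h.py <<'E'
import numpy as np, cv2
from scipy.spatial.transform import Rotation as R
from scipy.optimize import minimize
from plant import viewer, get_state
CP={n:viewer.camera_params(n) for n in("scene","top")}
def proj(c,P):
    p=CP[c]; f=192/np.tan(np.radians(p["fov_y"]/2))
    q=R.from_quat(p["attitude"]).inv().apply(np.atleast_2d(P)-p["xyz"])
    return np.c_[p["cx"]+f*q[:,0]/-q[:,2], p["cy"]-f*q[:,1]/-q[:,2]]
def unproj(c,uv,z):
    p=CP[c]; f=192/np.tan(np.radians(p["fov_y"]/2)); uv=np.atleast_2d(uv)
    d=R.from_quat(p["attitude"]).apply(np.c_[(uv[:,0]-p["cx"])/f,-(uv[:,1]-p["cy"])/f,-np.ones(len(uv))])
    return p["xyz"]+d*((z-p["xyz"][2])/d[:,2])[:,None]
def place(pose,L):
    x,y,t=pose; L=np.atleast_2d(L); c,s=np.cos(t),np.sin(t)
    return np.c_[x+c*L[:,0]-s*L[:,1], y+s*L[:,0]+c*L[:,1], L[:,2]]
def box(a,b,h,z=0): return np.array([[i*a/2,j*b/2,k] for i in(-1,1) for j in(-1,1) for k in(z,z+h)])
def sil(c,P,S=4):
    m=np.zeros((384*S,512*S),np.uint8)
    h=cv2.convexHull(((proj(c,P)+.5)*S*16).astype(np.int32)); cv2.fillConvexPoly(m,h,1,shift=4)
    return cv2.resize(m.astype(np.float32),(512,384),interpolation=cv2.INTER_AREA)
def fit(masks,dims,z=0,yaws=np.radians([0,30,60,90,120,150])):
    """masks: {cam:mask}; box pose x,y,yaw with origin at height z"""
    B=box(*dims,z=z); c0=next(iter(masks)); v,u=np.nonzero(masks[c0]); g=unproj(c0,[u.mean(),v.mean()],z+dims[2]/2)[0]
    def cost(p): return sum(np.abs(sil(c,place(p,B))-m).sum()/m.sum() for c,m in masks.items())
    best=None
    for y in yaws:
        r=minimize(cost,[g[0],g[1],y],method="Nelder-Mead",options=dict(initial_simplex=np.array([g[0],g[1],y])+np.array([[0,0,0],[.01,0,0],[0,.01,0],[0,0,.25]]),xatol=2e-4,fatol=1e-4))
        if best is None or r.fun<best.fun: best=r
    return best.x,best.fun
E
python3 - <<'E'
from h import *
np.set_printoptions(precision=4,suppress=True)
for c in("scene","top"): viewer.read_camera(c)
D=dict(bit_case=(.055,.1,.027),white_pack=(.03,.08,.022),yellow_box=(.05,.05,.035),red_box=(.035,.035,.026),small_jar=(.047,.047,.044),tote=(.148,.256,.04))
M={}
for n,d in D.items():
  for c in("scene","top"):
    if c=="top" and n not in("small_jar","tote"): continue
    for k,o in enumerate(viewer.outline_of(c,n)[:4]):
        m=o["mask"]
        if o["confidence"]<.3: continue
        M[f"{n}_{c}_{k}"]=m
        p,f=fit({c:m.astype(np.float32)},d)
        v,u=np.nonzero(m)
        print(n,c,round(o["confidence"],2),"px",u.mean().round(1),v.mean().round(1),m.sum(),"pose",p[:2],np.degrees(p[2]).round(1),"err",round(f,2))
np.savez("m.npz",**M)
for n,z in(("blue_tag",.04),("yellow_tag",.04),("divider_grip",.046),("tote",0)):
  for c in("scene","top"):
    for o in viewer.pinpoint(c,n)[:2]:
        uv=np.array(o["xy"])*[512,384]; print(n,c,round(o["confidence"],2),uv,unproj(c,uv,z)[0][:2])
E
```

```text
bit_case scene 0.87 px 293.5 191.5 593 pose [ 0.4442 -0.1594] 97.0 err 0.07
white_pack scene 0.91 px 222.1 278.5 413 pose [0.4598 0.2189] 71.5 err 0.07
white_pack scene 0.85 px 144.2 281.5 336 pose [0.6298 0.3284] 64.8 err 0.18
white_pack scene 0.8 px 178.7 301.8 296 pose [0.5124 0.3251] 144.7 err 0.72
yellow_box scene 0.67 px 242.8 246.8 421 pose [0.4642 0.1076] 24.1 err 0.06
red_box scene 0.58 px 273.4 216.3 153 pose [ 0.4476 -0.0374] 13.6 err 0.31
small_jar scene 0.8 px 258.5 168.9 255 pose [ 0.5878 -0.1883] 29.7 err 0.18
small_jar top 0.59 px 319.5 174.8 229 pose [ 0.5855 -0.1918] 50.5 err 0.45
tote scene 0.98 px 311.5 148.0 2160 pose [ 0.4873 -0.3696] 102.0 err 0.3
tote top 0.71 px 383.4 199.3 3073 pose [ 0.5574 -0.3631] 99.9 err 0.66
blue_tag scene 0.55 [284.9792 152.6016] [ 0.5409 -0.2841]
blue_tag top 0.59 [352.3072 187.8912] [ 0.5476 -0.282 ]
yellow_tag scene 0.62 [328.6016 163.3152] [ 0.3934 -0.3071]
divider_grip scene 0.41 [310.8864 140.0064] [ 0.4926 -0.3818]
divider_grip top 0.6 [384.8192 206.208 ] [ 0.4969 -0.3707]
tote scene 0.96 [311.296  152.9088] [ 0.4822 -0.3724]
tote top 0.89 [382.0032 212.0832] [ 0.4841 -0.3766]
```

```bash
python3 - <<'E'
from h import *
np.set_printoptions(precision=4,suppress=True)
im=cv2.imread("pics/scene0.png"); hsv=cv2.cvtColor(im,cv2.COLOR_BGR2HSV); H,S,V=[hsv[...,i].astype(int) for i in range(3)]
w=np.zeros((384,512),bool); w[200:235,255:295]=1
red=((H<8)|(H>172))&(S>170)&(V>80)&w
print(red.sum(),fit({"scene":red.astype(np.float32)},(.035,.035,.026)))
pr,_=fit({"scene":red.astype(np.float32)},(.035,.035,.026))
S=5; x0,y0,x1,y1=265,110,360,225
o=cv2.resize(im[y0:y1,x0:x1],None,fx=S,fy=S,interpolation=cv2.INTER_CUBIC)
T=(.480,-.369,np.radians(-81))
def poly(P,col,close=True):
    q=((proj("scene",P)+.5-[x0,y0])*S).astype(np.int32); cv2.polylines(o,[q],close,col,1)
rect=lambda a,b,z:np.array([[a/2,b/2,z],[-a/2,b/2,z],[-a/2,-b/2,z],[a/2,-b/2,z]])
poly(place(T,rect(.148,.218,.04)),(255,255,255));poly(place(T,rect(.140,.210,.04)),(0,255,255));poly(place(T,rect(.140,.210,.005)),(0,255,0))
poly(place((.4442,-.1594,np.radians(97)),rect(.055,.1,.027)),(0,255,0))
poly(place(pr,rect(.035,.035,.026)),(0,255,0))
cv2.imwrite("pics/c1.png",o)
E
```

```text
189 (array([ 0.4486, -0.0386,  1.4754]), np.float64(0.09953703731298447))
```

View pics/c1.png

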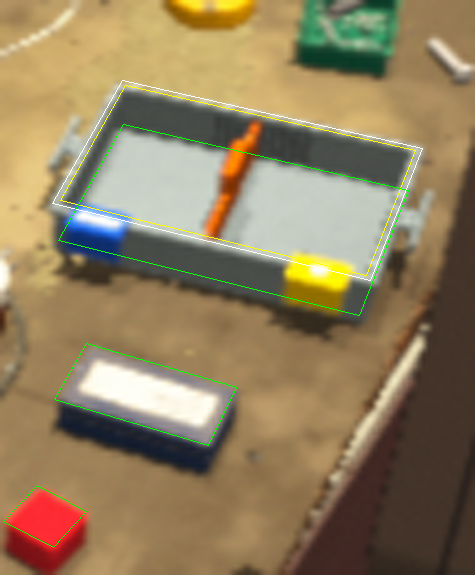

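```bash
cat > go.py <<'E'
import sys; from h import *
# go.py x y z phi_deg : remaining in tool axes
x,y,z,ph=map(float,sys.argv[1:5]); s=get_state(); r=R.from_quat(s["tcp_rot"]); d=r.inv().apply(np.array([x,y,z])-s["eef_pos"])
X=r.as_matrix()[:,0]; phi=np.degrees(np.arctan2(X[1],X[0]))
print("tool mm",(d*1000).round(1),"spin",round((phi-ph+90)%180-90,1),"(half-turn equiv) phi",round(phi,1),"rows>=",round(np.linalg.norm(d)/.0417,1),"tcp",s["eef_pos"].round(4),"open",round(s["opening"]*85.4,1),"t",round(s["time"],2))
E
python3 -m handwheel '[[[0.05,0,0,0,-6.96],[0.05,0,0,0,-6.96],[0.05,0,0,0,-6.96],[0.05,0,0,0,-6.96],[0.05,0,0,0,-6.96],[0.05,0,0,0,-6.96],[0.05,0,0,0,-6.96],[0.05,0,0,0,-6.96],[0.05,0,0,0,-6.96],[0.05,0,0,0,-6.96],[0.05,0,0,0,-6.96],[0.05,0,0,0,-6.96]]]' 40
python3 go.py 0.486 -0.369 0.1 99
```

```text
time: 2.0
eef_pos: [0.1806, -0.6504, 0.2314]
tcp_rot: [0.647, 0.763, -0.0, 0.0]
contact_force: [0.2, -0.1, -0.1]
opening: 0.586
finger_force: 0.0
tool mm [227.8 347.2 131.4] spin 0.4 (half-turn equiv) phi 99.4 rows>= 10.4 tcp [ 0.1806 -0.6504  0.2314] open 50.0 t 2.0
```

```bash

python3 -m handwheel '[[[0.05,0.019,0.029,0.005,0],[0.05,0.019,0.029,0.005,0],[0.05,0.019,0.029,0.005,0],[0.05,0.019,0.029,0.005,0],[0.05,0.019,0.029,0.005,0],[0.05,0.019,0.029,0.005,0],[0.05,0.019,0.029,0.015,0],[0.05,0.019,0.029,0.015,0],[0.05,0.019,0.029,0.015,0],[0.05,0.019,0.029,0.015,0],[0.05,0.019,0.029,0.015,0],[0.05,0.019,0.029,0.015,0.4]]]'
python3 go.py 0.486 -0.369 0.027 99
python3 - <<'E'
from h import *
im=viewer.read_camera("scene"); cv2.imwrite("pics/c2.png",cv2.resize(im[90:200,250:370],None,fx=5,fy=5))
hsv=cv2.cvtColor(viewer.read_camera("top"),cv2.COLOR_BGR2HSV)
E
```

```text
time: 3.0
eef_pos: [0.4896, -0.3693, 0.1109]
tcp_rot: [0.652, 0.758, -0.0, 0.0]
contact_force: [0.5, -0.8, 0.0]
opening: 0.583
finger_force: 0.0
tool mm [ 0.9 -3.6 83.9] spin -0.4 (half-turn equiv) phi 98.6 rows>= 2.0 tcp [ 0.4896 -0.3693  0.1109] open 49.8 t 3.0
```

View pics/c2.png

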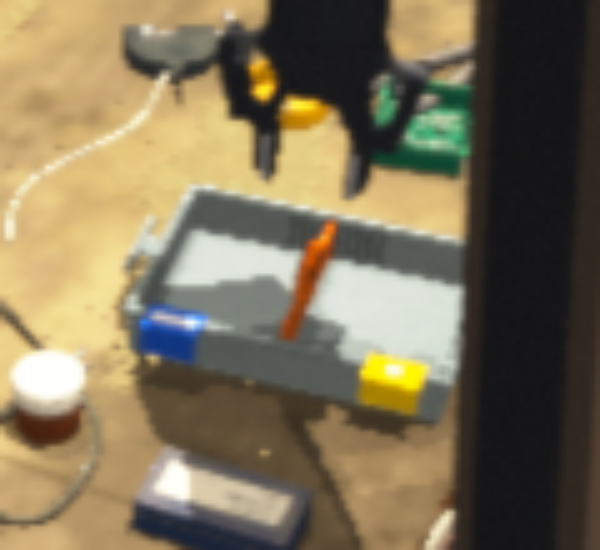

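```bash

python3 -m handwheel '[[[0.05,0,-0.003,0.028,0],[0.05,0,0,0.028,0],[0.05,0,0,0.026,0],[0.05,0,0,0,0],[0,0,0,0,0],[0,0,0,0,0],[0,0,0,0,0],[0,0,0,0,0],[0,0,0,0,0],[0,0,0,0,0],[0,0,0,0,0]]]' 40
python3 go.py 0.456 -0.373 0.027 99
```

```text
time: 4.02
eef_pos: [0.4866, -0.3727, 0.0321]
tcp_rot: [0.651, 0.759, -0.001, 0.002]
contact_force: [-1.1, -0.7, 6.7]
opening: 0.109
finger_force: 39.4
tool mm [  4.4 -30.3   5. ] spin -0.2 (half-turn equiv) phi 98.8 rows>= 0.7 tcp [ 0.4866 -0.3727  0.0321] open 9.3 t 4.02
```

```bash

python3 -m handwheel '[[[0,0,-0.005,0,0],[0,0,-0.005,0,0],[0,0,-0.005,0,0],[0,0,-0.005,0,0],[0,0,-0.004,0,0],[0,0,-0.002,0,0],[0,0,0,0,0]]]' 60
python3 -m handwheel '[[[0,0,-0.002,0,0],[0,0,-0.002,0,0],[0,0,0,0,0]]]'
python3 -m handwheel '[[[0,0,-0.002,0,0],[0,0,0,0,0]]]'
```

```text
time: 4.6
eef_pos: [0.4611, -0.3774, 0.0321]
tcp_rot: [0.651, 0.759, -0.001, 0.003]
contact_force: [-0.7, -2.2, 5.7]
opening: 0.105
finger_force: 61.7
time: 4.85
eef_pos: [0.4574, -0.378, 0.0321]
tcp_rot: [0.651, 0.759, -0.001, 0.004]
contact_force: [0.6, -2.5, 4.9]
opening: 0.105
finger_force: 61.7
time: 5.02
eef_pos: [0.4572, -0.3781, 0.0322]
tcp_rot: [0.651, 0.759, 0.0, 0.005]
contact_force: [6.8, -1.9, 2.1]
opening: 0.103
finger_force: 61.9
```

```bash

python3 -m handwheel '[[[0.04,0,0.001,0,0],[0.04,0,0,0,0],[0.04,0,0,0,0],[0.04,0,0,-0.03,0],[0.04,0,0,-0.04,0],[0.075,0,0,-0.03,7],[0.075,0,0,0,7],[0.075,0,0,0,7],[0.075,0,0,0,7],[0.075,0,0,0,7],[0.075,0,0,0,7],[0.075,0,0,0,7]]]'
python3 -m handwheel '[[[0.075,0,0,0,7],[0.075,0,0,0,7],[0.075,0,0,0,7],[0.075,0,0,0,7],[0.075,0,0,0,7],[0.075,0,0,0,7],[0.075,0,0,0,0]]]'
python3 go.py 0.444 -0.1594 0.1 7
python3 - <<'E'
from h import *
viewer.read_camera("scene")
o=viewer.pinpoint("scene","divider_grip"); print([(unproj("scene",np.array(q["xy"])*[512,384],.046)[0],q["confidence"]) for q in o[:1]])
for n,d in dict(bit_case=(.055,.1,.027)).items():
  o=viewer.outline_of("scene",n)[0]; print(n,fit({"scene":o["mask"].astype(np.float32)},d))
E
```

```text
time: 6.02
eef_pos: [0.4541, -0.375, 0.1285]
tcp_rot: [0.909, 0.417, -0.0, -0.001]
contact_force: [-0.4, 0.1, -0.1]
opening: 0.877
finger_force: 0.0
time: 6.6
eef_pos: [0.4541, -0.3751, 0.1285]
tcp_rot: [0.998, 0.065, -0.001, -0.001]
contact_force: [0.1, -0.6, -0.5]
opening: 0.877
finger_force: 0.0
tool mm [  18.  -215.1   28.9] spin 0.5 (half-turn equiv) phi 7.5 rows>= 5.2 tcp [ 0.4541 -0.3751  0.1285] open 74.9 t 6.6
[(array([ 0.46570976, -0.37211388,  0.046     ]), 0.58)]
bit_case (array([ 0.44379171, -0.1601287 ,  1.72165419]), np.float64(0.07628205418586731))
```

```bash

python3 -m handwheel '[[[0.075,0.003,-0.036,0,0],[0.075,0.003,-0.036,0,0],[0.075,0.003,-0.036,0.0,0],[0.075,0.003,-0.036,0.01,0],[0.075,0.003,-0.036,0.02,0],[0.075,0.003,-0.035,0.02,0],[0.075,0,0,0,0],[0.075,0,0,0,0]]]'
python3 go.py 0.444 -0.16 0.001 8
```

```text
time: 7.42
eef_pos: [0.4427, -0.1578, 0.0777]
tcp_rot: [0.998, 0.069, -0.002, -0.001]
contact_force: [0.8, -0.3, -0.1]
opening: 0.875
finger_force: 0.0
tool mm [ 1.2  2.6 76.7] spin -0.1 (half-turn equiv) phi 7.9 rows>= 1.8 tcp [ 0.4427 -0.1578  0.0777] open 74.8 t 7.42
```

Descend, grip, lift.

```bash

python3 -m handwheel '[[[0.075,0.001,0.002,0.025,0],[0.075,0,0,0.025,0],[0.075,0,0,0.02,0],[0.075,0,0,0.006,0],[0.075,0,0,0,0],[0.03,0,0,0,0],[0.03,0,0,0,0],[0.03,0,0,0,0],[0.03,0,0,0,0],[0.03,0,0,0,0],[0.03,0,0,0,0]]]' 50
python3 -m handwheel '[[[0.03,0,0,0,0],[0.03,0,0,-0.01,0],[0.03,0,0,-0.03,0],[0.03,0,0,-0.04,0],[0.03,0,0,-0.02,0],[0.03,0,0,0,0]]]'
python3 go.py 0.5215 -0.3624 0.1 9
python3 - <<'E'
from h import *
im=viewer.read_camera("scene"); cv2.imwrite("pics/c3.png",cv2.resize(im[100:300,200:370],None,fx=3,fy=3))
E
```

```text
time: 8.33
eef_pos: [0.447, -0.1632, 0.0053]
tcp_rot: [0.998, 0.067, 0.002, 0.001]
contact_force: [0.1, -1.2, 6.2]
opening: 0.634
finger_force: 55.4
time: 8.83
eef_pos: [0.4484, -0.1637, 0.1091]
tcp_rot: [0.998, 0.067, 0.004, 0.003]
contact_force: [0.8, -0.3, -2.1]
opening: 0.632
finger_force: 54.5
tool mm [ 45.8 206.7  10.8] spin -1.3 (half-turn equiv) phi 7.7 rows>= 5.1 tcp [ 0.4484 -0.1637  0.1091] open 54.0 t 8.83
```

View pics/c3.png

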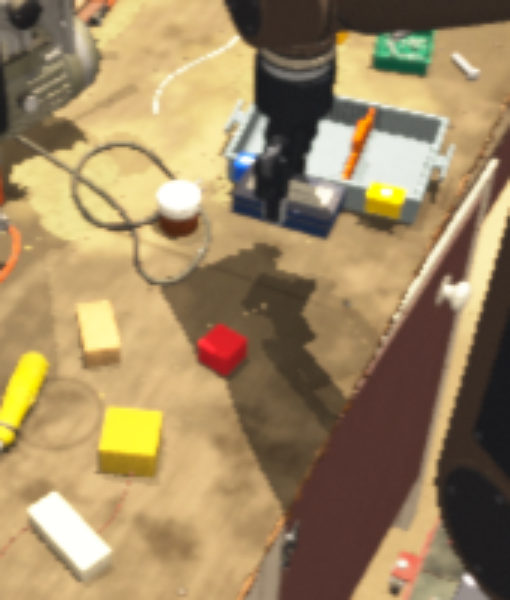

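```bash

python3 -m handwheel '[[[0.03,0.008,0.034,0,-1.3],[0.03,0.008,0.034,0,0],[0.03,0.008,0.034,0,0],[0.03,0.008,0.034,0,0],[0.03,0.008,0.034,0,0],[0.03,0.008,0.034,0,0],[0.03,0,0,0,0],[0.03,0,0,0,0]]]'
python3 go.py 0.524 -0.362 0.011 9
```

```text
time: 9.55
eef_pos: [0.5225, -0.3567, 0.1003]
tcp_rot: [0.997, 0.077, -0.002, -0.002]
contact_force: [1.0, 0.5, -1.6]
opening: 0.63
finger_force: 54.4
tool mm [ 0.9  5.9 89.3] spin -0.2 (half-turn equiv) phi 8.8 rows>= 2.1 tcp [ 0.5225 -0.3567  0.1003] open 53.8 t 9.55
```

```bash

python3 -m handwheel '[[[0.03,0.001,0.006,0.02,0],[0.03,0,0,0.025,0],[0.03,0,0,0.02,0],[0.03,0,0,0.01,0],[0.03,0,0,0.005,0],[0.03,0,0,0.003,0],[0.03,0,0,0,0]]]'
python3 go.py 0.524 -0.362 0.011 9
```

```text
time: 10.13
eef_pos: [0.5256, -0.3616, 0.0203]
tcp_rot: [0.997, 0.078, -0.0, -0.0]
contact_force: [0.2, -0.2, -1.7]
opening: 0.634
finger_force: 54.4
tool mm [-1.7  0.2  9.3] spin -0.0 (half-turn equiv) phi 9.0 rows>= 0.2 tcp [ 0.5256 -0.3616  0.0203] open 54.1 t 10.13
```

```bash

python3 -m handwheel '[[[0.03,-0.002,0,0.004,0],[0.03,0,0,0.003,0],[0.03,0,0,0.002,0],[0.03,0,0,0.001,0],[0.03,0,0,0,0],[0.03,0,0,0,0]]]'
python3 -m handwheel '[[[0.065,0,0,0,0],[0.065,0,0,0,0],[0.065,0,0,0,0],[0.065,0,0,-0.01,0],[0.065,0,0,-0.03,0],[0.065,0,0,-0.04,0],[0.065,0,0,-0.03,0],[0.065,0,0,0,0]]]'
python3 go.py 0.4598 0.2189 0.1 -18.5
```

```text
time: 10.63
eef_pos: [0.5238, -0.3626, 0.0106]
tcp_rot: [0.997, 0.078, 0.0, 0.0]
contact_force: [0.1, 0.5, -1.0]
opening: 0.625
finger_force: 54.5
time: 11.3
eef_pos: [0.5277, -0.3661, 0.1304]
tcp_rot: [0.997, 0.078, 0.005, 0.006]
contact_force: [0.7, -1.2, 0.5]
opening: 0.764
finger_force: 0.0
tool mm [  23.7 -588.7   23.1] spin 27.4 (half-turn equiv) phi 8.9 rows>= 14.1 tcp [ 0.5277 -0.3661  0.1304] open 65.2 t 11.3
```

```bash

python3 -m handwheel '[[[0.065,0,-0.02,0,0],[0.065,0.0,-0.035,0,0],[0.065,0.0,-0.039,0,0],[0.065,0,-0.039,0,0],[0.065,0,-0.039,0,0],[0.065,0.0,-0.039,0,0],[0.065,0.003,-0.039,0,0],[0.065,0.003,-0.039,0,0],[0.065,0.003,-0.039,0,0],[0.065,0.003,-0.039,0,0],[0.065,0.003,-0.039,0,0],[0.065,0.003,-0.039,0,0]]]'
python3 -m handwheel '[[[0.065,0.003,-0.039,0,0],[0.065,0.003,-0.039,0,0],[0.065,0,-0.039,0,0],[0.065,0,-0.028,0,0],[0.065,0,0,0.01,6.85],[0.065,0,0,0.01,6.85],[0.065,0,0,0.01,6.85],[0.065,0,0,0.01,6.85],[0.055,0,0,0,0]]]'
python3 go.py 0.4598 0.2189 0.002 -18.5
python3 - <<'E'
from h import *
im=viewer.read_camera("scene"); cv2.imwrite("pics/c4.png",cv2.resize(im[100:300,200:370],None,fx=3,fy=3))
for n,d,z in (("bit_case",(.055,.1,.027),.005),("white_pack",(.03,.08,.022),0)):
  for o in viewer.outline_of("scene",n)[:2]: print(n,o["confidence"],fit({"scene":o["mask"].astype(np.float32)},d,z))
E
```

```text
time: 12.3
eef_pos: [0.472, 0.0817, 0.1211]
tcp_rot: [0.997, 0.078, 0.001, 0.0]
contact_force: [0.4, 0.2, 1.3]
opening: 0.758
finger_force: 0.0
time: 13.05
eef_pos: [0.4543, 0.2239, 0.0787]
tcp_rot: [0.987, -0.161, -0.002, 0.001]
contact_force: [-0.1, -0.3, -0.1]
opening: 0.65
finger_force: 0.0
tool mm [ 7.1  2.8 76.7] spin -0.1 (half-turn equiv) phi -18.6 rows>= 1.8 tcp [0.4543 0.2239 0.0787] open 55.5 t 13.05
white_pack 0.95 (array([0.62737037, 0.32862717, 1.13686478]), np.float64(0.06410256773233414))
white_pack 0.75 (array([0.45803923, 0.21927028, 1.2447134 ]), np.float64(0.11246827244758606))
```

View pics/c4.png

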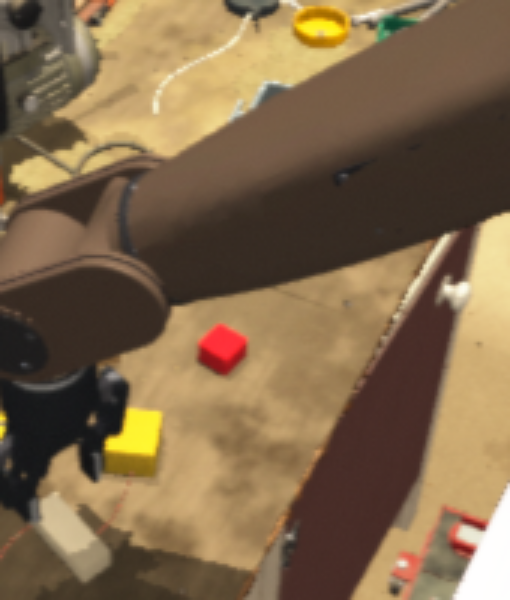

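```bash

python3 -m handwheel '[[[0.055,0.004,0.001,0.025,0],[0.055,0.003,0.001,0.025,0],[0.055,0,0,0.02,0],[0.055,0,0,0.005,0],[0.055,0,0,0,0],[0.01,0,0,0,0],[0.01,0,0,0,0],[0.01,0,0,0,0],[0.01,0,0,0,0],[0.01,0,0,0,0],[0.01,0,0,0,0],[0.01,0,0,0,0]]]' 40
python3 -m handwheel '[[[0.01,0,0,-0.01,0],[0.01,0,0,-0.03,0],[0.01,0,0,-0.04,0],[0.01,0,0,-0.04,0],[0.01,0,0,-0.01,-6.85],[0.01,0,0,0,-6.85],[0.01,0,0,0,-6.85],[0.01,0,0,0,-6.85],[0.01,0,0,0,0]]]'
python3 go.py 0.5235 -0.362 0.13 9
```

```text
time: 14.2
eef_pos: [0.4635, 0.2205, 0.0073]
tcp_rot: [0.987, -0.16, 0.002, -0.001]
contact_force: [-0.6, -0.3, 6.1]
opening: 0.344
finger_force: 40.5
time: 14.95
eef_pos: [0.4614, 0.22, 0.1358]
tcp_rot: [0.997, 0.079, 0.0, -0.0]
contact_force: [-0.7, 0.6, 0.5]
opening: 0.34
finger_force: 39.7
tool mm [-30.3 584.5   5.8] spin 0.1 (half-turn equiv) phi 9.1 rows>= 14.0 tcp [0.4614 0.22   0.1358] open 29.1 t 14.95
```

```bash

python3 -m handwheel '[[[0.01,0,0.02,0,0],[0.01,-0.002,0.035,0,0],[0.01,-0.002,0.039,0,0],[0.01,-0.002,0.039,0,0],[0.01,-0.002,0.039,0,0],[0.01,-0.002,0.039,0,0],[0.01,-0.002,0.039,0,0],[0.01,0,0.02,0,0],[0.01,0,0,0,0]]]'
python3 go.py 0.5235 -0.362 0.13 9
python3 - <<'E'
from h import *
a=viewer.read_camera("scene");b=viewer.read_camera("top")
cv2.imwrite("pics/c5.png",np.hstack([cv2.resize(a[90:210,250:370],(480,480)),cv2.resize(b[150:230,330:410],(320,320))if 0 else cv2.copyMakeBorder(cv2.resize(b[150:230,330:430],(320,256)),0,224,0,0,0)]))
for c in("scene","top"):
  for o in viewer.outline_of(c,"bit_case")[:1]: print(c,o["confidence"],o["mask"].sum(),fit({c:o["mask"].astype(np.float32)},(.055,.1,.027),.005))
  for o in viewer.pinpoint(c,"bit_case")[:1]: print(c,o["confidence"],unproj(c,np.array(o["xy"])*[512,384],.005))
E
```

```text
time: 15.7
eef_pos: [0.4924, -0.0523, 0.136]
tcp_rot: [0.997, 0.074, 0.001, 0.001]
contact_force: [0.1, 0.1, -0.1]
opening: 0.342
finger_force: 39.8
tool mm [-14.9 310.9   6.4] spin -0.5 (half-turn equiv) phi 8.5 rows>= 7.5 tcp [ 0.4924 -0.0523  0.136 ] open 29.2 t 15.7
scene 0.98 477 (array([ 0.51987777, -0.35979268,  1.72284422]), np.float64(0.09198113530874252))
scene 0.62 [[ 0.52181789 -0.3595395   0.005     ]]
top 0.81 802 (array([ 0.52330518, -0.36601714,  1.71793911]), np.float64(0.05003117024898529))
top 0.92 [[ 0.52094929 -0.36557223  0.005     ]]
```

View pics/c5.png

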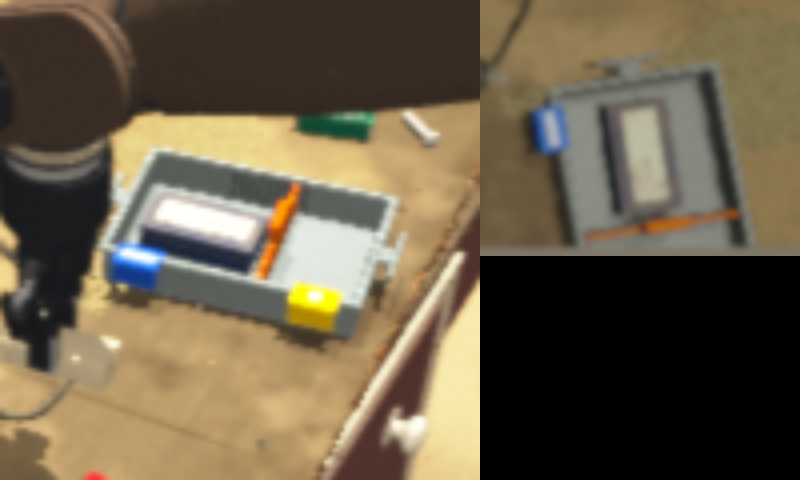

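```bash

python3 -m handwheel '[[[0.01,-0.002,0.03,0,0],[0.01,-0.002,0.039,0,0],[0.01,-0.002,0.039,0,0],[0.01,-0.002,0.039,0,0],[0.01,-0.002,0.039,0,0],[0.01,-0.002,0.039,0,0],[0.01,-0.002,0.039,0,0],[0.01,0,0.03,0,0],[0.01,0,0.017,0.01,0],[0.01,0,0,0.02,0],[0.01,0,0,0.01,0],[0.01,0,0,0,0]]]'
python3 go.py 0.5243 -0.3625 0.040 8.8
```

```text
time: 17.0
eef_pos: [0.5248, -0.3552, 0.0914]
tcp_rot: [0.997, 0.078, -0.002, -0.003]
contact_force: [0.0, 0.5, -1.2]
opening: 0.34
finger_force: 39.8
tool mm [-1.4  7.5 51.4] spin 0.2 (half-turn equiv) phi 9.0 rows>= 1.2 tcp [ 0.5248 -0.3552  0.0914] open 29.0 t 17.0
```

```bash

python3 -m handwheel '[[[0.01,-0.001,0.007,0.01,0],[0.01,0,0,0.015,0],[0.01,0,0,0.01,0],[0.01,0,0,0.006,0],[0.01,0,0,0,0],[0.01,0,0,0,0]]]'
python3 go.py 0.5243 -0.3625 0.040 8.8
```

```text
time: 17.5
eef_pos: [0.5265, -0.3648, 0.0543]
tcp_rot: [0.997, 0.078, -0.0, -0.0]
contact_force: [-0.2, 0.5, -0.3]
opening: 0.337
finger_force: 39.8
tool mm [-1.8 -2.6 14.3] spin 0.2 (half-turn equiv) phi 9.0 rows>= 0.4 tcp [ 0.5265 -0.3648  0.0543] open 28.8 t 17.5
```

```bash

python3 -m handwheel '[[[0.01,-0.002,-0.0025,0.006,0],[0.01,0,0,0.003,0],[0.01,0,0,0.002,0],[0.01,0,0,0.002,0],[0.01,0,0,0,0],[0.01,0,0,0,0]]]'
python3 go.py 0.5243 -0.3625 0.040 8.8
```

```text
time: 18.0
eef_pos: [0.5241, -0.3629, 0.0413]
tcp_rot: [0.997, 0.078, -0.0, -0.0]
contact_force: [-0.1, 0.2, -1.1]
opening: 0.339
finger_force: 39.8
tool mm [ 0.3 -0.4  1.3] spin 0.1 (half-turn equiv) phi 8.9 rows>= 0.0 tcp [ 0.5241 -0.3629  0.0413] open 28.9 t 18.0
```

```bash

python3 -m handwheel '[[[0.01,0,0,0.001,0],[0.01,0,0,0.001,0],[0.01,0,0,0,0]]]'
python3 -m handwheel '[[[0.04,0,0,0,0],[0.04,0,0,0,0],[0.04,0,0,0,0],[0.04,0,0,-0.01,0],[0.04,0,0,-0.03,0],[0.04,0,0,-0.04,0],[0.04,0,0,-0.02,0],[0.07,0,0,0,0]]]'
python3 go.py 0.4642 0.1076 0.13 24
```

```text
time: 18.25
eef_pos: [0.524, -0.3629, 0.0392]
tcp_rot: [0.997, 0.078, -0.0, -0.0]
contact_force: [0.4, 1.0, -0.8]
opening: 0.341
finger_force: 39.8
time: 18.92
eef_pos: [0.5272, -0.3658, 0.1478]
tcp_rot: [0.997, 0.078, 0.004, 0.005]
contact_force: [0.8, -0.1, 1.1]
opening: 0.599
finger_force: 0.0
tool mm [  11.2 -477.6   12.7] spin -15.1 (half-turn equiv) phi 8.9 rows>= 11.5 tcp [ 0.5272 -0.3658  0.1478] open 51.1 t 18.92
```

```bash

python3 -m handwheel '[[[0.075,0,-0.03,0,0],[0.075,0,-0.04,0,0],[0.075,0,-0.04,0,0],[0.075,0,-0.04,0,0],[0.075,0,-0.04,0,0],[0.075,0,-0.04,0,0],[0.075,0.002,-0.04,0,0],[0.075,0.002,-0.04,0,0],[0.075,0.002,-0.04,0,0],[0.075,0.002,-0.04,0,0],[0.075,0.003,-0.04,0,0],[0.075,0,-0.03,0,0]]]'
python3 -m handwheel '[[[0.075,0,-0.018,0.01,0],[0.075,0,0,0.02,-7],[0.075,0,0,0.02,-7],[0.075,0,0,0,-1],[0.075,0,0,0,0]]]'
python3 go.py 0.4642 0.1076 0.003 24
python3 - <<'E'
from h import *
a=viewer.read_camera("scene");b=viewer.read_camera("top")
cv2.imwrite("pics/c6.png",np.hstack([cv2.resize(a[110:300,200:360],(480,570)),cv2.copyMakeBorder(cv2.resize(b[150:230,330:430],(320,256)),0,314,0,0,0)]))
for n,d,z in(("bit_case",(.055,.1,.027),.005),("white_pack",(.03,.08,.022),.032)):
 for c in("scene","top"):
  for o in viewer.outline_of(c,n)[:3]:
   p,e=fit({c:o["mask"].astype(np.float32)},d,z); print(n,c,o["confidence"],p.round(4),round(e,2))
for o in viewer.outline_of("scene","yellow_box")[:1]: print(o["confidence"],fit({"scene":o["mask"].astype(np.float32)},(.05,.05,.035)))
E
```

```text
time: 19.92
eef_pos: [0.4626, 0.0958, 0.1394]
tcp_rot: [0.997, 0.078, 0.0, -0.0]
contact_force: [0.4, 0.3, -0.5]
opening: 0.886
finger_force: 0.0
time: 20.33
eef_pos: [0.4594, 0.1111, 0.0884]
tcp_rot: [0.978, 0.206, -0.002, -0.0]
contact_force: [0.2, 0.8, 0.3]
opening: 0.874
finger_force: 0.0
tool mm [ 3.2  5.2 85.4] spin -0.2 (half-turn equiv) phi 23.8 rows>= 2.1 tcp [0.4594 0.1111 0.0884] open 74.6 t 20.33
bit_case top 0.89 [ 0.5225 -0.3637  1.6918] 1.24
white_pack scene 0.85 [ 0.4971  0.334  -0.6263] 0.99
white_pack scene 0.64 [0.4484 0.1206 0.0052] 0.46
white_pack top 0.91 [0.6212 0.3144 1.1309] 0.08
white_pack top 0.78 [ 0.5224 -0.3653  1.7219] 0.11
white_pack top 0.55 [0.51   0.3072 2.7474] 1.08
0.87 (array([0.46349109, 0.10948667, 0.47069584]), np.float64(0.30447760224342346))
```

View pics/c6.png

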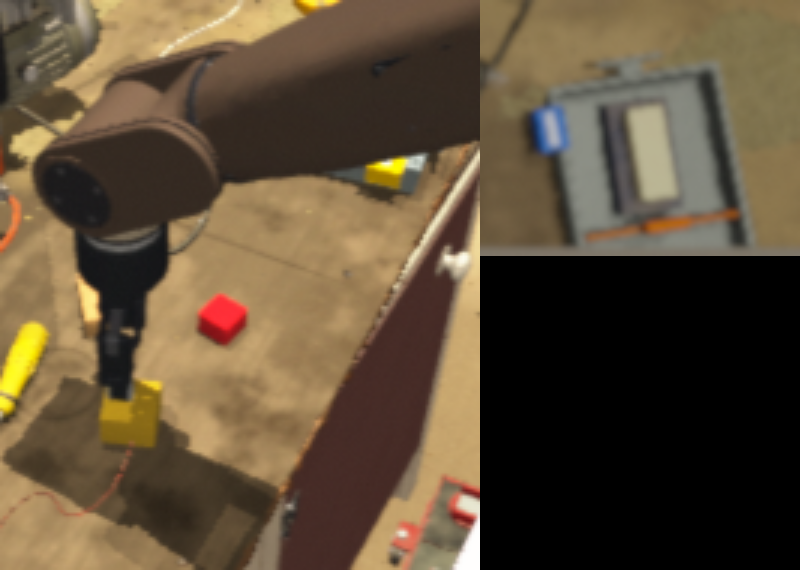

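```bash

python3 -m handwheel '[[[0.075,0.002,0.0025,0.02,0],[0.075,0.001,0.0025,0.025,0],[0.075,0,0,0.025,0],[0.075,0,0,0.013,0],[0.075,0,0,0,0],[0.02,0,0,0,0],[0.02,0,0,0,0],[0.02,0,0,0,0],[0.02,0,0,0,0],[0.02,0,0,0,0],[0.02,0,0,0,0],[0.02,0,0,0,0]]]' 40
python3 -m handwheel '[[[0.02,0,0,-0.01,0],[0.02,0,0,-0.03,0],[0.02,0,0,-0.04,0],[0.02,0,0,-0.04,0],[0.02,0,0,-0.01,7],[0.02,0,0,0,7],[0.02,0,0,0,1],[0.02,0,0,0,0]]]'
python3 go.py 0.415 -0.379 0.13 9
```

```text
time: 21.68
eef_pos: [0.4669, 0.1077, 0.0079]
tcp_rot: [0.978, 0.207, 0.001, 0.0]
contact_force: [-0.8, 0.6, 5.3]
opening: 0.578
finger_force: 44.3
time: 22.35
eef_pos: [0.4648, 0.1077, 0.1363]
tcp_rot: [0.997, 0.079, -0.0, -0.0]
contact_force: [-0.2, -0.7, -1.7]
opening: 0.573
finger_force: 43.6
tool mm [-125.8  472.8    6.3] spin 0.1 (half-turn equiv) phi 9.1 rows>= 11.7 tcp [0.4648 0.1077 0.1363] open 48.9 t 22.35
```

```bash

python3 -m handwheel '[[[0.02,-0.004,0.03,0,0],[0.02,-0.006,0.039,0,0],[0.02,-0.006,0.039,0,0],[0.02,-0.006,0.039,0,0],[0.02,-0.006,0.039,0,0],[0.02,-0.006,0.039,0,0],[0.02,-0.006,0.039,0,0],[0.02,-0.012,0.039,0,0],[0.02,-0.015,0.037,0,0],[0.02,-0.017,0.037,0,0],[0.02,-0.018,0.037,0,0],[0.02,-0.015,0.03,0,0]]]'
python3 -m handwheel '[[[0.02,-0.005,0.029,0,0],[0.02,0,0,0.01,0],[0.02,0,0,0.015,0],[0.02,0,0,0.015,0],[0.02,0,0,0,0],[0.02,0,0,0,0]]]'
python3 go.py 0.4173 -0.379 0.013 9
```

```text
time: 23.35
eef_pos: [0.4171, -0.351, 0.135]
tcp_rot: [0.997, 0.079, -0.001, -0.001]
contact_force: [0.7, 0.1, 0.2]
opening: 0.576
finger_force: 43.6
time: 23.85
eef_pos: [0.4174, -0.3768, 0.0942]
tcp_rot: [0.997, 0.079, -0.001, -0.002]
contact_force: [0.5, -0.4, -0.5]
opening: 0.576
finger_force: 43.6
tool mm [-0.3  2.5 81.1] spin 0.0 (half-turn equiv) phi 9.0 rows>= 1.9 tcp [ 0.4174 -0.3768  0.0942] open 49.2 t 23.85
```

```bash

python3 -m handwheel '[[[0.02,0,0.002,0.02,0],[0.02,0,0,0.025,0],[0.02,0,0,0.018,0],[0.02,0,0,0.008,0],[0.02,0,0,0.004,0],[0.02,0,0,0,0],[0.02,0,0,0,0]]]'
python3 go.py 0.4173 -0.379 0.013 9
```

```text
time: 24.43
eef_pos: [0.4194, -0.3811, 0.0225]
tcp_rot: [0.997, 0.078, 0.001, 0.001]
contact_force: [-0.1, 0.4, -1.6]
opening: 0.58
finger_force: 43.6
tool mm [-1.8 -2.5  9.5] spin -0.0 (half-turn equiv) phi 9.0 rows>= 0.2 tcp [ 0.4194 -0.3811  0.0225] open 49.5 t 24.43
```

```bash

python3 -m handwheel '[[[0.02,-0.002,-0.002,0.004,0],[0.02,0,0,0.003,0],[0.02,0,0,0.002,0],[0.02,0,0,0.001,0],[0.02,0,0,0,0]]]'
python3 -m handwheel '[[[0.065,0,0,0,0],[0.065,0,0,0,0],[0.065,0,0,0,0],[0.065,0,0,-0.01,0],[0.065,0,0,-0.03,0],[0.065,0,0,-0.04,0],[0.065,0,0,-0.03,0],[0.065,0,0,0,0]]]'
python3 go.py 0.4486 -0.0386 0.12 -5.5
```

```text
time: 24.85
eef_pos: [0.4166, -0.3791, 0.013]
tcp_rot: [0.997, 0.078, -0.0, -0.0]
contact_force: [-2.0, 3.0, 7.7]
opening: 0.581
finger_force: 44.5
time: 25.52
eef_pos: [0.4196, -0.3828, 0.13]
tcp_rot: [0.997, 0.078, 0.004, 0.006]
contact_force: [0.9, -0.3, 1.0]
opening: 0.758
finger_force: 0.0
tool mm [  82.1 -335.6    6.2] spin 14.5 (half-turn equiv) phi 9.0 rows>= 8.3 tcp [ 0.4196 -0.3828  0.13  ] open 64.7 t 25.52
```

```bash

python3 -m handwheel '[[[0.06,0.006,-0.03,0,0],[0.06,0.009,-0.039,0,0],[0.06,0.009,-0.039,0,0],[0.06,0.009,-0.039,0,0],[0.06,0.009,-0.039,0,0],[0.06,0.01,-0.039,0,0],[0.06,0.01,-0.039,0,0],[0.06,0.01,-0.039,0,0],[0.06,0.01,-0.032,0,0],[0.06,0,0,0.01,7],[0.06,0,0,0.01,7],[0.06,0,0,0.01,0]]]'
python3 -m handwheel '[[[0.06,0,0,0,0]]]'
python3 go.py 0.4486 -0.0386 0.002 -5.5
python3 - <<'E'
from h import *
a=viewer.read_camera("scene");viewer.read_camera("top")
cv2.imwrite("pics/c7.png",cv2.resize(a[100:250,220:370],(600,600)))
for n,d,z in(("white_pack",(.03,.08,.022),.032),("bit_case",(.055,.1,.027),.005),("yellow_box",(.05,.05,.035),.005),("red_box",(.035,.035,.026),0)):
  for o in viewer.outline_of("scene",n)[:3]:
   p,e=fit({"scene":o["mask"].astype(np.float32)},d,z); print(n,round(o["confidence"],2),p.round(4),round(e,2))
E
```

```text
time: 26.52
eef_pos: [0.4456, -0.0343, 0.0913]
tcp_rot: [0.999, -0.044, 0.0, 0.0]
contact_force: [0.5, -0.9, 0.6]
opening: 0.704
finger_force: 0.0
time: 26.6
eef_pos: [0.4438, -0.0346, 0.0893]
tcp_rot: [0.999, -0.043, -0.002, -0.001]
contact_force: [-0.1, 0.1, -0.1]
opening: 0.7
finger_force: 0.0
tool mm [ 5.5  3.7 87.3] spin 0.6 (half-turn equiv) phi -4.9 rows>= 2.1 tcp [ 0.4438 -0.0346  0.0893] open 59.8 t 26.6
white_pack 0.76 [0.4957 0.3349 2.474 ] 1.11
white_pack 0.76 [0.6103 0.3405 1.1303] 0.17
white_pack 0.4 [ 0.5093 -0.3861  0.3961] 2.0
bit_case 0.51 [ 0.5159 -0.3565  1.9377] 1.23
yellow_box 0.72 [ 0.4133 -0.3772  1.745 ] 0.1
yellow_box 0.38 [ 0.4993 -0.3481  1.317 ] 0.75
red_box 0.5 [ 0.4459 -0.0379  1.5152] 0.17
```

View pics/c7.png

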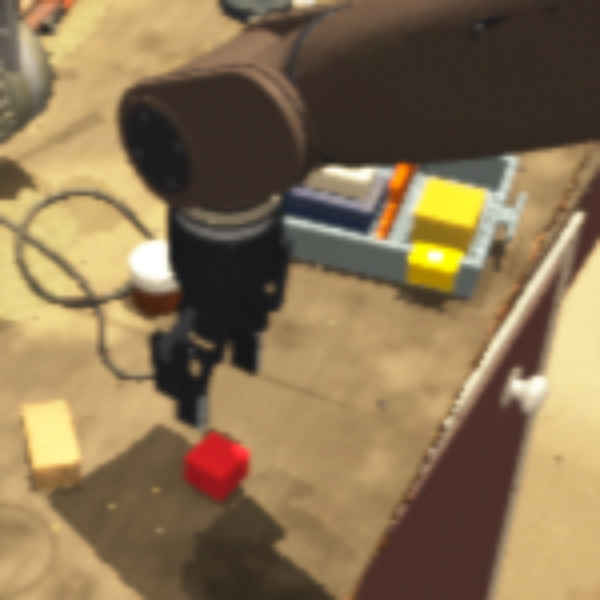

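```bash

python3 -m handwheel '[[[0.06,0.002,0.002,0.02,0],[0.06,0.001,0.0015,0.025,0],[0.06,0,0,0.025,0],[0.06,0,0,0.015,0],[0.06,0,0,0,0],[0.01,0,0,0,0],[0.01,0,0,0,0],[0.01,0,0,0,0],[0.01,0,0,0,0],[0.01,0,0,0,0],[0.01,0,0,0,0],[0.01,0,0,0,0]]]' 35
python3 -m handwheel '[[[0.01,0,0,-0.01,0],[0.01,0,0,-0.03,0],[0.01,0,0,-0.04,0],[0.01,0,0,-0.04,0],[0.01,0,0,-0.01,-7],[0.01,0,0,0,-7],[0.01,0,0,0,0]]]'
python3 go.py 0.4145 -0.379 0.13 9
```

```text
time: 27.9
eef_pos: [0.4495, -0.0394, 0.0079]
tcp_rot: [0.999, -0.044, 0.001, 0.0]
contact_force: [-0.2, 0.0, 7.1]
opening: 0.405
finger_force: 35.8
time: 28.48
eef_pos: [0.4486, -0.039, 0.1382]
tcp_rot: [0.997, 0.079, 0.002, 0.001]
contact_force: [0.4, 0.3, -1.1]
opening: 0.402
finger_force: 35.2
tool mm [-87.3 330.4   8.4] spin 0.1 (half-turn equiv) phi 9.1 rows>= 8.2 tcp [ 0.4486 -0.039   0.1382] open 34.3 t 28.48
```

```bash

python3 -m handwheel '[[[0.01,-0.006,0.025,0,0],[0.01,-0.008,0.038,0,0],[0.01,-0.01,0.039,0,0],[0.01,-0.011,0.039,0,0],[0.01,-0.011,0.039,0,0],[0.01,-0.011,0.039,0,0],[0.01,-0.012,0.039,0,0],[0.01,-0.011,0.038,0,0],[0.01,-0.007,0.03,0,0],[0.01,0,0.004,0.02,0],[0.01,0,0,0.02,0],[0.01,0,0,0,0]]]'
python3 -m handwheel '[[[0.01,0,0,0,0]]]'
python3 go.py 0.4154 -0.3788 0.048 9
```

```text
time: 29.48
eef_pos: [0.4104, -0.376, 0.091]
tcp_rot: [0.997, 0.076, -0.003, -0.005]
contact_force: [-0.7, 0.9, -2.1]
opening: 0.396
finger_force: 35.2
time: 29.57
eef_pos: [0.412, -0.3768, 0.094]
tcp_rot: [0.997, 0.077, -0.002, -0.003]
contact_force: [0.4, 0.4, -0.1]
opening: 0.405
finger_force: 35.2
tool mm [ 3.2  2.7 46. ] spin -0.2 (half-turn equiv) phi 8.8 rows>= 1.1 tcp [ 0.412  -0.3768  0.094 ] open 34.6 t 29.57
```

```bash

python3 -m handwheel '[[[0.01,0.002,0.001,0.012,0],[0.01,0,0,0.012,0],[0.01,0,0,0.007,0],[0.01,0,0,0.003,0],[0.01,0,0,0,0],[0.01,0,0,0,0],[0.01,0,0,0,0]]]'
python3 go.py 0.4154 -0.3788 0.048 9
```

```text
time: 30.15
eef_pos: [0.4158, -0.3795, 0.0629]
tcp_rot: [0.997, 0.078, 0.0, 0.0]
contact_force: [0.0, -1.1, -0.6]
opening: 0.401
finger_force: 35.2
tool mm [-0.3 -0.7 14.9] spin -0.1 (half-turn equiv) phi 8.9 rows>= 0.4 tcp [ 0.4158 -0.3795  0.0629] open 34.2 t 30.15
```

```bash

python3 -m handwheel '[[[0.01,0,0,0.006,0],[0.01,0,-0.0005,0.004,0],[0.01,0,0,0.002,0],[0.01,0,0,0.002,0],[0.01,0,0,0,0],[0.01,0,0,0,0]]]'
python3 go.py 0.4154 -0.3788 0.048 9
```

```text
time: 30.65
eef_pos: [0.4155, -0.3787, 0.0483]
tcp_rot: [0.997, 0.078, 0.0, 0.0]
contact_force: [-0.6, -0.1, -1.4]
opening: 0.404
finger_force: 35.2
tool mm [-0.1  0.1  0.3] spin -0.1 (half-turn equiv) phi 8.9 rows>= 0.0 tcp [ 0.4155 -0.3787  0.0483] open 34.5 t 30.65
```

```bash

python3 -m handwheel '[[[0.01,0,0,0.001,0],[0.01,0,0,0,0],[0.045,0,0,0,0],[0.045,0,0,0,0],[0.045,0,0,0,0],[0.045,0,0,-0.01,0],[0.045,0,0,-0.03,0],[0.045,0,0,-0.04,0],[0.045,0,0,-0.04,0]]]'
python3 -m handwheel '[[[0.045,-0.02,0.03,0,0],[0.045,-0.02,0.035,0,0],[0.045,-0.02,0.035,0,0],[0.045,-0.02,0.035,0,0],[0.045,-0.02,0.035,0,0],[0.045,-0.02,0.035,0,0],[0.045,-0.02,0.035,0,0],[0.045,-0.02,0.035,0,0],[0.045,0,0,0,0],[0.045,0,0,0,0]]]'
python3 - <<'E'
from h import *
a=viewer.read_camera("scene");b=viewer.read_camera("top")
cv2.imwrite("pics/c8.png",np.hstack([cv2.resize(a[100:200,250:360],(528,480)),cv2.copyMakeBorder(cv2.resize(b[150:230,330:410],(256,256)),0,224,0,0,0)]))
for n,d,z in(("small_jar",(.047,.047,.044),0),("white_pack",(.03,.08,.022),.032),("bit_case",(.055,.1,.027),.005),("yellow_box",(.05,.05,.035),.005),("red_box",(.035,.035,.026),.04)):
  for o in viewer.outline_of("scene",n)[:3]:
   p,e=fit({"scene":o["mask"].astype(np.float32)},d,z); print(n,round(o["confidence"],2),p.round(4),round(e,2))
E
```

```text
time: 31.4
eef_pos: [0.4148, -0.3778, 0.168]
tcp_rot: [0.997, 0.078, -0.001, -0.001]
contact_force: [-0.0, -0.3, -0.2]
opening: 0.527
finger_force: 0.0
time: 32.23
eef_pos: [0.2984, -0.6768, 0.1669]
tcp_rot: [0.997, 0.076, 0.0, -0.0]
contact_force: [-0.1, -0.4, 0.1]
opening: 0.531
finger_force: 0.0
white_pack 0.88 [0.6087 0.3414 1.1288] 0.15
white_pack 0.65 [0.4957 0.3357 2.5135] 0.7
white_pack 0.54 [ 0.5229 -0.36   -1.4313] 0.1
bit_case 0.79 [ 0.5207 -0.3564  1.7777] 0.93
yellow_box 0.57 [ 0.4125 -0.3753  1.7469] 0.67
red_box 0.59 [ 0.4155 -0.3765  0.1456] 0.17
```

View pics/c8.png

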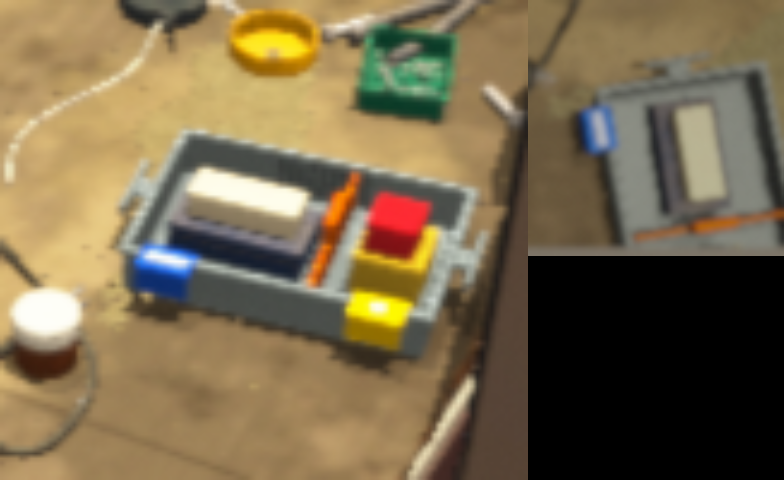

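```bash
python3 -c "from plant import sign_off; print(sign_off())"
```

```text
the job is handed in; nothing more can be done
None
```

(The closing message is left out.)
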